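# Feel for the release notch and let the pallet up

## Task

The round aluminium pallet that carries the gear is locked down on its swivel base and must be unlatched so that it can be exchanged. Its release is a shallow thumb notch of the same metal, hidden somewhere in the pallet's rim: feel along the top of the rim with a closed fingertip, and where it drops into the notch, press the sprung plate inside it down until the pallet pops up on its ejectors, then take the finger out so that the plate springs back. Fingertips only, and without leaning hard on it: grip and lift nothing, leave the gear in its nest and the loose things round about where they are.

Things in the scene. Friction and masses are not known exactly. Their poses are not given: they have to be found in the camera images.
- swivel_plate: Square steel sub-plate 220 x 220 x 12 mm, bolted to the bench; origin at the centre of its underside, z up. The clamped swivel base and the pallet stand concentric on it. The swivel does not turn. Two low clamps on the sub-plate stay well below the pallet's top.
- rim_centre (a point): Point on the pallet's axis at the height of its top while locked down (58 mm above the bench; fixed to the sub-plate). Pallet: flat level aluminium disc, 192 mm in diameter, 16 mm thick. Its top is plain and clear from 34 to 96 mm from this axis. The notch is in the rim, in any direction round the full circle: the turn of this frame says nothing of it.
- plate_level (a point): Point on the pallet's axis at the height of the release plate's top at rest, 3.5 mm below the pallet's top (fixed to the sub-plate). The notch: 50 mm wide along the rim, parallel-sided, open outwards, from 62 mm from the axis to the edge at 96 mm. The release plate fills it: 49 mm along the rim, 62.5 to 92.5 mm from the axis. Its direction is not given; feel for it.
- release (a joint): How far the sprung release plate in the notch is pressed down, in m: 0 at rest, 0.007 at its stop. It begins to move at about 4 N and takes about 8 N at its stop, plus 1 to 3 N of friction from the latch, which lets go at about 0.005. It springs back when left.
- pallet (a joint): Height of the pallet above its locked seat, in m: 0 locked down (it cannot be pressed lower), 0.012 when its springs have raised it against the upper stop, which takes a fraction of a second once the latch has let go. It rises straight up round the fingertip and stays up.
- gear: Loose steel spur gear lying flat at the middle of the pallet between three 8 mm high dowels: 48 mm in diameter, 18 mm high with its hub; the origin is the centre of its underside. It rides up with the pallet and is not to be disturbed.
- pillow_block: Bystander: loose aluminium pillow block, 20 x 54 x 34 mm, near the sub-plate's left side; origin at the centre of its underside.
- stop_block_a: Bystander: loose black L-shaped stop block, 22 x 46 x 26 mm, near the sub-plate's right side; origin at the centre of its underside.
- oil_bottle: Bystander: loose dropper bottle, 43 mm in diameter, 118 mm tall; origin at the centre of its underside.
- t_key: Bystander: loose T-handle hex key, 146 x 85 x 18 mm; origin at the centre of its underside.
- spindle: Bystander: loose upright spindle on a round foot, 45 mm in diameter, 65 mm tall; origin at the centre of its underside.

How it is judged:
By the outcome, as a careful person would: the job done as asked, in the order asked, and still so for the second after the job is handed in, with the robot touching nothing.
It also fails if it takes over 72 s, if anything falls off the work surface, if the arm or the gripper's body presses on something with over 40 N, if the wrist force passes 120 N, or if a joint passes its speed limit or range.

## Robot

A 7-joint arm with a two-finger parallel gripper is mounted at the origin on a cart in front of the work surface, level with it; the furniture and walls round the work are solid. World frame = base frame: x ahead of the robot, y to its left, z up, the work surface at z = 0. Lengths are in m, angles in rad, forces in N, time in s.
With the tool pointing down it reaches from about 0.35 to 0.9 m from the base axis. Payload 8.1 kg.
Tool frame: the origin (TCP) lies midway between the tips of the shut fingers; the grasp point (between the pads) lies 19 mm behind it; z points along the fingers, x is the direction in which the jaws open and shut, and the axes are right-handed (so a half turn about z gives the same grasp; the last joint's range is limited). The gripper opens to 92 mm and grips with 3 to 60 N. Pads are 19 mm wide; open, the fingers measure 130 mm over their backs; the gripper's body (75 mm by 190 mm) begins 47 mm behind the grasp point.
Start: joints at [-1.39, 0.434, 0.025, 1.573, -0.012, 1.134, -0.075], TCP at [0.175, 0.6, 0.227] pointing down, gripper open.
Joint ranges: [-2.62, 2.62], [-0.44, 2.09], [-1.27, 1.32], [0.08, 2.57], [-1.32, 4.46], [0.12, 2], [-2.74, 2.74]. Speed limits (rad/s): [2.22, 2.22, 3.01, 3.01, 3.14, 3.14, 3.14].

## Interface

Orientations are given as a rotation vector (axis times angle).
In Python, from cell import arm gives the robot as it stands.
- The arm moves only by the tool jog_arm, never from a script. Its argument "commands" is a list of rows, each an object with "translation": the shift along the tool's x, y, z in mm, a list of three; "turn": the turn, a rotation vector about the tool's x, y, z in rad, a list of three. A call has 1 to 12 rows; each row is the pose to reach, as a shift and turn from the pose commanded when the call began, along the tool's axes at that moment; what a row does not reach only later rows make up. A row lasts 1/12 s, in which the tool goes at most 41.7 mm and 7.16 degrees, less where a joint would pass 70% of its speed; a pose out of reach is approached as far as the arm can. A call with a gripper value outside its range is refused whole. "claw" is the closure, from -1 (fully open) to 1 (shut), so that 0 is half open, set as the call begins (left out, the last holds). The fingers move at their own pace and stop on an object; "grip_force" is the grip in N (left out, the last holds). Time passes only in rows, so rows that repeat a pose let the fingers close. It gives the time, the measured TCP pose, the force and the opening at its end, in the units of the state.
- arm.observe(): the state, without advancing time (a new reading comes with each control period).
- arm.get_image(name): name is "scene" or "top" or "wrist"; returns the picture (480x640x3 uint8, blue, green, red); there is no depth.
- arm.camera_info(name): a dict with "vertical_fov" (degrees; the focal length in pixels is half the picture's height over the tangent of half this angle, whatever the lens; pixels are square), "cx", "cy" (the principal point, pixels), "eye" and "rotation" of the camera in the world. Camera axes: x right, y up, looking along -z (the intrinsics and any distortion apply to the point x, -y, -z); pixel columns grow to the right and rows downward; lengths in m; the calibration is good to about 2 mm. The wrist camera is an equidistant fisheye: a pixel r from the principal point sees the ray r / f radians off the axis. A picture is of the moment at which its call begins: read the wrist's pose just before it. camera_info takes no time and is no camera call; for the wrist camera it gives the pose at the moment of the call.
- arm.sign_off(): hands the job in, once; it reports no verdict.
Trained networks look in the newest picture that a camera, given by its name, has taken for a name from the list of things; names that differ only in an ending like _2 or _b are one class to them, and where a whole thing is asked for, a point or a joint stands for the part that bears it (a point fixed in the world has none). Each returns a list of dicts, best first, with "confidence" (0 to 1); they miss things now and then, are a little off and sometimes report something else, mostly with a low value. They report only what shows in the picture. A call takes as long as a camera call.
- arm.trace(camera, query): "region" (480x640 bool, what is visible of it) and "box" ([left, top, width, height] in pixels, round what is visible of it).
- arm.landmark_of(camera, query): "at" ([column, row] in pixels: a listed point, or the origin of a listed thing).
The state is a dict: "clock": time; "joints": joint angles; "dq": joint speeds; "joint_efforts": joint torques, N m; "position": TCP position; "ee_rot": TCP orientation; "force": force on the tool from outside, world axes, zero at the start; "ft_torque": the same for the moment, N m; "width": opening from 0.0 (shut) to 1.0 (fully open).
Only numpy, scipy, OpenCV 4.12 (cv2) and the standard library are available. Lean on these libraries where they do the work, as an engineer would, in place of code of your own. Each camera call takes 0.05 s, during which the arm holds its last target. There are 200 camera calls.

## Working session

There is one attempt and no reset: what is moved stays moved. The work goes in short steps, Python scripts to look and compute and a tool call to move; the robot and the scene stay as the last step left them, time stands still between calls to the robot, and variables do not carry over. Pictures are saved under pics/ and viewed, about 8 in all and at most 12, crops included, and the job is handed in when it is done.

Besides the shell and the picture viewer there is one more tool, called after "Emit:" as name(argument=value, ...), one argument or row to a line, values as JSON. jog_arm: Moves the arm, as the interface text tells. Its arguments: {"type":"object","properties":{"commands":{"type":"array","items":{"type":"object","properties":{"translation":{"type":"array","items":{"type":"number"}},"turn":{"type":"array","items":{"type":"number"}}}}},"claw":{"type":"number"},"grip_force":{"type":"number"}},"required":["commands"]}

```bash
mkdir -p pics
cat > h.py <<'E'
import numpy as np, cv2
from scipy.spatial.transform import Rotation as R
from cell import arm
def ray(cam,px,info=None):
    i=info or arm.camera_info(cam); f=240/np.tan(np.radians(i["vertical_fov"])/2)
    d=np.array([px[0]-i["cx"],px[1]-i["cy"]])
    if cam=="wrist":
        r=np.hypot(*d); t=r/f; v=np.array([*(d/r*np.sin(t)),np.cos(t)])
    else: v=np.array([*(d/f),1.])
    v=v*[1,-1,-1]; Rm=np.array(i["rotation"])
    if Rm.shape!=(3,3): Rm=R.from_rotvec(Rm).as_matrix()
    return np.array(i["eye"]),Rm@v
def onz(cam,px,z):
    e,v=ray(cam,px); return e+v*(z-e[2])/v[2]
E
python3 - <<'E'
from h import *
s=arm.observe(); print(s)
for c in("top","scene"):
    im=arm.get_image(c); cv2.imwrite(f"pics/{c}.png",im); print(arm.camera_info(c))
    for q,z in(("rim_centre",.058),("swivel_plate",0),("gear",.058),("oil_bottle",0),("spindle",0),("pillow_block",0),("stop_block_a",0),("t_key",0)):
        for r in arm.landmark_of(c,q)[:1]: print(c,q,r["confidence"],r["at"],onz(c,r["at"],z).round(4))
E
```

```text
{'clock': 0.0, 'joints': array([-1.38964134,  0.43522901,  0.02493635,  1.57407333, -0.01160236,
        1.1340202 , -0.07510837]), 'dq': array([ 1.08260396e-03, -8.25605974e-05,  3.17368584e-04, -1.94798603e-04,
        7.86074852e-05, -2.37402673e-04, -5.80349061e-04]), 'joint_efforts': array([ 3.14320380e-05, -6.67850089e+01,  9.85361561e-01, -3.14475453e+01,
       -6.04773313e-02,  4.26092441e-02,  1.62967826e-04]), 'position': array([0.17486737, 0.59950786, 0.22595001]), 'ee_rot': array([ 2.51244058e+00,  1.88431751e+00, -1.86589288e-03]), 'force': array([ 0.2464613 , -0.0904847 , -0.47185704]), 'ft_torque': array([ 0.0277623 , -0.02960083, -0.01692223]), 'width': 0.999008408716957}
{'vertical_fov': 51.84863542867815, 'cx': 324.5060181251604, 'cy': 235.1662570500659, 'eye': array([0.45309616, 0.04818552, 1.09511763]), 'rotation': array([ 0.0747917 , -0.06377233, -1.55000407])}
top rim_centre 0.6 [320.8, 229.5] [0.5569 0.0645 0.058 ]
top swivel_plate 0.82 [324.0, 227.8] [0.5666 0.0583 0.    ]
top gear 0.72 [322.7, 224.6] [0.5673 0.0607 0.058 ]
top oil_bottle 0.8 [185.9, 274.7] [
[... 239 characters left out ...]
-0.2534  0.    ]
{'vertical_fov': 44.76420048501841, 'cx': 330.5709191917945, 'cy': 241.25032620823288, 'eye': array([-0.04438785, -0.49680481,  0.83934632]), 'rotation': array([ 0.73544993, -0.32893204, -0.77544214])}
scene rim_centre 0.75 [329.2, 223.4] [0.5651 0.0648 0.058 ]
scene swivel_plate 0.63 [329.5, 243.6] [0.5672 0.0654 0.    ]
scene gear 0.72 [326.9, 222.7] [0.5635 0.0695 0.058 ]
scene oil_bottle 0.9 [189.3, 206.6] [0.4418 0.3618 0.    ]
scene spindle 0.66 [234.9, 178.5] [ 0.5719  0.3639 -0.    ]
scene pillow_block 0.6 [302.6, 203.2] [ 0.6175  0.1922 -0.    ]
scene stop_block_a 0.82 [367.9, 285.9] [ 0.5347 -0.0641  0.    ]
scene t_key 0.69 [415.7, 386.1] [ 0.4243 -0.26    0.    ]
```

Run:
```python
import cv2
im=cv2.imread("pics/top.png"); cv2.imwrite("pics/topc.png",cv2.resize(im[120:340,180:480],None,fx=2.6,fy=2.6,interpolation=cv2.INTER_CUBIC))
```

```text
(no output)
```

View pics/topc.png

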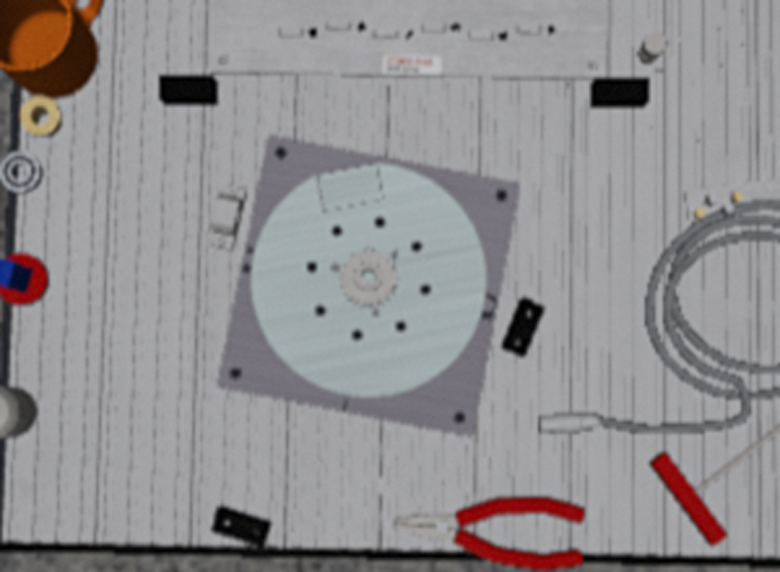

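View pics/scene.png

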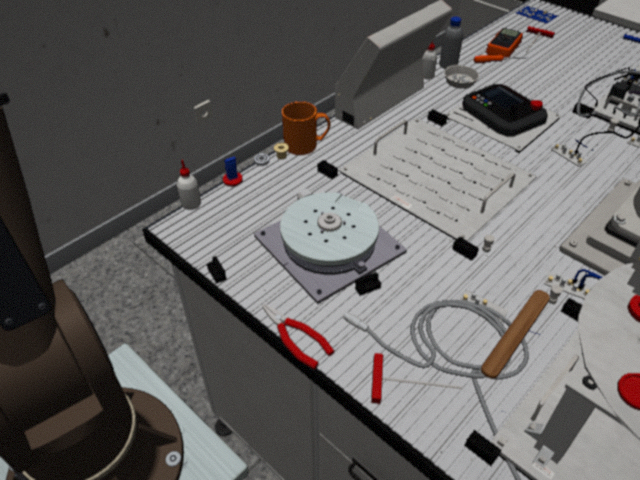

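The top crop shows the pallet disc centred near crop (368,281), with a faint 50 × 32 mm outline at about (350,188). That could be the notch, and I'll check it by touch. The scene view shows clear space above the pallet. Next I'll fit the geometry.

Run:
```python
from h import *
for c in("top","scene"):
    arm.get_image(c)
    for r in arm.trace(c,"pallet")[:1]:
        m=r["region"].astype(np.uint8); print(c,r["confidence"],r["box"])
        cs=max(cv2.findContours(m,0,1)[0],key=cv2.contourArea)[:,0]
        P=np.array([onz(c,p,.058)[:2] for p in cs])
        if c=="scene": 
            # use upper (far) edge only
            P=P[cs[:,1]<225]
        A=np.c_[2*P,np.ones(len(P))]; 
        for _ in range(4):
            s=np.linalg.lstsq(A,(P**2).sum(1),rcond=None)[0]; r0=np.sqrt(s[2]+s[:2]@s[:2]); e=abs(np.hypot(*(P-s[:2]).T)-r0); k=e<=max(.002,np.median(e)*2); P,A=P[k],A[k]
        print(s[:2],r0,len(P))
g=lambda u,v:onz("top",(180+u/2.6,120+v/2.6),.058)[:2]
print("notch corners",[g(*p).round(4) for p in((318,175),(382,168),(324,210),(384,199))])
print("centre eye",g(368,281))
s=arm.observe(); print(R.from_rotvec(s["ee_rot"]).as_matrix().round(3))
```

```text
top 0.69 [274.3, 183.6, 94.6, 92.1]
[0.56189705 0.06303412] 0.09538298369574999 182
scene 0.73 [279.1, 191.2, 103.7, 74.6]
[0.56181866 0.06421862] 0.09437734390194477 59
notch corners [array([0.6463, 0.1057]), array([0.6531, 0.0534]), array([0.6175, 0.1001]), array([0.6275, 0.0513])]
centre eye [0.55990249 0.0629704 ]
[[ 0.28  0.96  0.  ]
 [ 0.96 -0.28  0.  ]
 [ 0.    0.   -1.  ]]
```

Emit:
jog_arm(
  commands=[
    {"translation":[-40,55,0],"turn":[0,0,-0.05]},
    {"translation":[-80,107,0],"turn":[0,0,-0.1]},
    {"translation":[-442,590,0],"turn":[0,0,-0.476]},
    {"translation":[-442,590,0],"turn":[0,0,-0.476]},
    {"translation":[-442,590,0],"turn":[0,0,-0.476]},
    {"translation":[-442,590,0],"turn":[0,0,-0.476]},
    {"translation":[-442,590,0],"turn":[0,0,-0.476]},
    {"translation":[-442,590,0],"turn":[0,0,-0.476]},
    {"translation":[-442,590,0],"turn":[0,0,-0.476]},
    {"translation":[-442,590,0],"turn":[0,0,-0.476]},
    {"translation":[-442,590,0],"turn":[0,0,-0.476]},
    {"translation":[-442,590,0],"turn":[0,0,-0.476]},
  ],
  claw=1,
  grip_force=10,
)

```text
clock: 2.1
position: [0.4747, 0.2006, 0.2271]
ee_rot: [1.998, 2.424, 0.001]
force: [1.7, -0.2, 0.0]
width: 0.181
```

Emit:
jog_arm(
  commands=[
    {"translation":[-214,104,0]},
    {"translation":[-214,104,0]},
    {"translation":[-214,104,0]},
    {"translation":[-214,104,0]},
    {"translation":[-214,104,0]},
    {"translation":[-214,104,0]},
    {"translation":[-214,104,40]},
    {"translation":[-214,104,80]},
    {"translation":[-214,104,120]},
    {"translation":[-214,104,140]},
    {"translation":[-214,104,140]},
    {"translation":[-214,104,140]},
  ],
)

```text
schema error: expected keys translation, turn
```

Run:
```python
from h import *
im=arm.get_image("wrist"); cv2.imwrite("pics/w.png",im); s=arm.observe(); print(s["clock"],s["position"],s["force"],s["width"],s["ee_rot"])
i=arm.camera_info("wrist"); print(i)
```

```text
2.15 [0.48001375 0.19198922 0.22729805] [ 4.76692709 -6.91597376  0.97252291] 0.13402061250228486 [ 2.00628404e+00  2.41061612e+00 -4.17066785e-04]
{'vertical_fov': 65.70646984690485, 'cx': 319.70947127997107, 'cy': 242.02404395834017, 'eye': array([0.41073658, 0.18004773, 0.38448553]), 'rotation': array([-0.20108082, -0.23338976,  1.74191824])}
```

View pics/w.png

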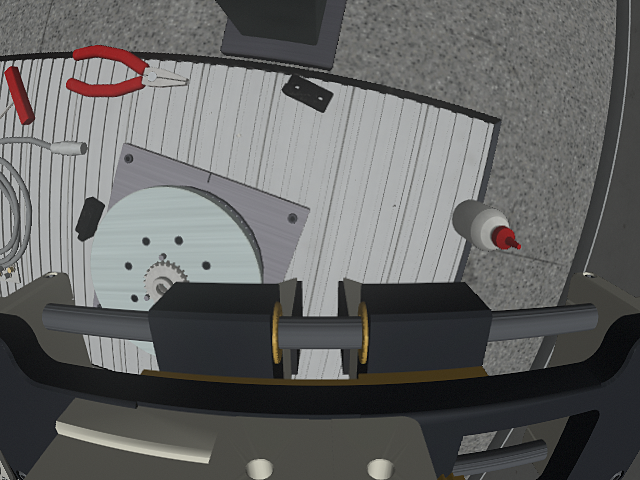

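The wrist view shows the near side of the pallet, around (175,270), with no outline there. The fingers are still closing. The move was refused because the turn key was missing, so I'll resend it.

Emit:
jog_arm(
  commands=[
    {"translation":[-205,101,0],"turn":[0,0,0]},
    {"translation":[-205,101,0],"turn":[0,0,0]},
    {"translation":[-205,101,0],"turn":[0,0,0]},
    {"translation":[-205,101,0],"turn":[0,0,0]},
    {"translation":[-205,101,0],"turn":[0,0,0]},
    {"translation":[-205,101,0],"turn":[0,0,0]},
    {"translation":[-205,101,0],"turn":[0,0,0]},
    {"translation":[-205,101,40],"turn":[0,0,0]},
    {"translation":[-205,101,80],"turn":[0,0,0]},
    {"translation":[-205,101,120],"turn":[0,0,0]},
    {"translation":[-205,101,140],"turn":[0,0,0]},
    {"translation":[-205,101,140],"turn":[0,0,0]},
  ],
)

```text
clock: 3.15
position: [0.6082, 0.0215, 0.0819]
ee_rot: [-1.993, -2.42, 0.009]
force: [-0.5, 0.2, 0.3]
width: 0.006
```

Run:
```python
from h import *
im=arm.get_image("wrist"); cv2.imwrite("pics/w2.png",im); s=arm.observe(); print(s["clock"],s["position"],s["force"],s["width"],s["ee_rot"])
```

```text
3.2 [0.61005917 0.02138257 0.08481813] [ 0.52158863 -0.07442834  0.76688139] 0.0020597510806025726 [-1.99482142 -2.42233153  0.00494546]
```

View pics/w2.png

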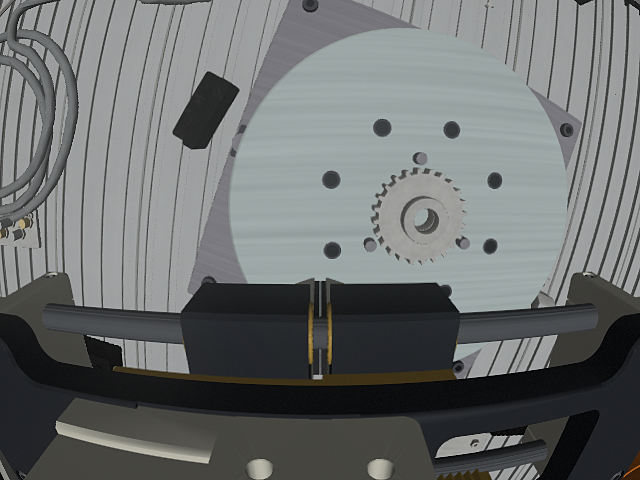

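The near two-thirds of the pallet, including the gear at (425,215), shows no notch. That fits the outline on the far side. I'll go down close to the reference point on the plain rim.

Emit:
jog_arm(
  commands=[
    {"translation":[-13,6,0],"turn":[0,0,0]},
    {"translation":[-13,6,8],"turn":[0,0,0]},
    {"translation":[-13,6,16],"turn":[0,0,0]},
    {"translation":[-13,6,20],"turn":[0,0,0]},
    {"translation":[-13,6,20],"turn":[0,0,0]},
    {"translation":[-13,6,20],"turn":[0,0,0]},
  ],
)

```text
clock: 3.7
position: [0.6202, 0.0092, 0.0667]
ee_rot: [-1.998, -2.424, 0.0]
force: [0.1, 0.3, 0.4]
width: 0.006
```

Emit:
jog_arm(
  commands=[
    {"translation":[0,0,3],"turn":[0,0,0]},
    {"translation":[0,0,5],"turn":[0,0,0]},
    {"translation":[0,0,6],"turn":[0,0,0]},
    {"translation":[0,0,7],"turn":[0,0,0]},
    {"translation":[0,0,7],"turn":[0,0,0]},
    {"translation":[0,0,7],"turn":[0,0,0]},
  ],
)

```text
clock: 4.2
position: [0.6204, 0.0089, 0.0597]
ee_rot: [-1.998, -2.424, -0.0]
force: [-0.1, 0.1, -0.2]
width: 0.006
```

Emit:
jog_arm(
  commands=[
    {"translation":[0,0,0.5],"turn":[0,0,0]},
    {"translation":[0,0,1],"turn":[0,0,0]},
    {"translation":[0,0,1],"turn":[0,0,0]},
  ],
)

```text
clock: 4.45
position: [0.6205, 0.0089, 0.0589]
ee_rot: [1.998, 2.424, 0.0]
force: [-0.0, 0.1, 3.2]
width: 0.007
```

Emit:
jog_arm(
  commands=[
    {"translation":[0,0,0.5],"turn":[0,0,0]},
    {"translation":[0,0,0.5],"turn":[0,0,0]},
    {"translation":[0,0,0.5],"turn":[0,0,0]},
  ],
)

```text
clock: 4.7
position: [0.6205, 0.0089, 0.0587]
ee_rot: [1.998, 2.424, 0.001]
force: [-2.4, 0.6, 6.1]
width: 0.004
```

The plain rim top is felt at z ≈ 0.0588. Next is the suspected notch.

Emit:
jog_arm(
  commands=[
    {"translation":[0,0,-8],"turn":[0,0,0]},
    {"translation":[10,5,-10],"turn":[0,0,0]},
    {"translation":[35,17,-10],"turn":[0,0,0]},
    {"translation":[64,30,-10],"turn":[0,0,0]},
    {"translation":[64,30,-10],"turn":[0,0,0]},
    {"translation":[64,30,-8],"turn":[0,0,0]},
    {"translation":[64,30,-4],"turn":[0,0,0]},
    {"translation":[64,30,-1],"turn":[0,0,0]},
    {"translation":[64,30,0],"turn":[0,0,0]},
    {"translation":[64,30,0.7],"turn":[0,0,0]},
    {"translation":[64,30,0.7],"turn":[0,0,0]},
    {"translation":[64,30,0.7],"turn":[0,0,0]},
  ],
)

```text
clock: 5.7
position: [0.6376, 0.0769, 0.0576]
ee_rot: [1.999, 2.423, -0.0]
force: [0.4, 0.2, 0.6]
width: 0.005
```

There's no contact at 0.0576, 1.2 mm below the rim, so the tip is in the notch. I'll find the plate itself, expected at about 0.0553.

Emit:
jog_arm(
  commands=[
    {"translation":[0,0,1],"turn":[0,0,0]},
    {"translation":[0,0,2],"turn":[0,0,0]},
    {"translation":[0,0,2.5],"turn":[0,0,0]},
    {"translation":[0,0,2.5],"turn":[0,0,0]},
  ],
)

```text
clock: 6.03
position: [0.6376, 0.0774, 0.055]
ee_rot: [-1.998, -2.424, 0.0]
force: [-0.3, 0.2, -1.0]
width: 0.003
```

Run:
```python
from h import *
im=arm.get_image("top"); s=arm.observe(); print(s["clock"],s["position"],s["force"],s["ft_torque"])
cv2.imwrite("pics/t2.png",cv2.resize(im[150:290,260:400],None,fx=4,fy=4,interpolation=cv2.INTER_CUBIC))
```

```text
6.0833 [0.63764521 0.07743058 0.0550211 ] [-0.28088154 -0.26974948 -0.23622654] [ 0.07048877  0.00527737 -0.03228823]
```

Emit:
jog_arm(
  commands=[
    {"translation":[0,0,0.5],"turn":[0,0,0]},
    {"translation":[0,0,1],"turn":[0,0,0]},
    {"translation":[0,0,1.5],"turn":[0,0,0]},
    {"translation":[0,0,2],"turn":[0,0,0]},
    {"translation":[0,0,2],"turn":[0,0,0]},
  ],
)

```text
clock: 6.5
position: [0.6377, 0.0774, 0.0541]
ee_rot: [1.998, 2.424, 0.001]
force: [-3.3, 0.1, 10.9]
width: 0.006
```

Emit:
jog_arm(
  commands=[
    {"translation":[0,0,0.5],"turn":[0,0,0]},
    {"translation":[0,0,1],"turn":[0,0,0]},
    {"translation":[0,0,1.5],"turn":[0,0,0]},
    {"translation":[0,0,2],"turn":[0,0,0]},
    {"translation":[0,0,2],"turn":[0,0,0]},
  ],
)

```text
clock: 6.92
position: [0.6377, 0.0774, 0.0522]
ee_rot: [1.998, 2.424, 0.001]
force: [-3.9, 0.4, 11.9]
width: 0.005
```

The plate is moving down with the force rising slowly (about 0.5 N/mm), as its spring should. I'll keep pressing.

Emit:
jog_arm(
  commands=[
    {"translation":[0,0,0.5],"turn":[0,0,0]},
    {"translation":[0,0,1],"turn":[0,0,0]},
    {"translation":[0,0,1.5],"turn":[0,0,0]},
    {"translation":[0,0,2],"turn":[0,0,0]},
    {"translation":[0,0,2],"turn":[0,0,0]},
    {"translation":[0,0,2],"turn":[0,0,0]},
  ],
)

```text
clock: 7.42
position: [0.6377, 0.0774, 0.0497]
ee_rot: [1.998, 2.424, 0.001]
force: [-1.9, -0.2, 5.5]
width: 0.003
```

Emit:
jog_arm(
  commands=[
    {"translation":[0,0,0.5],"turn":[0,0,0]},
    {"translation":[0,0,1],"turn":[0,0,0]},
    {"translation":[0,0,1],"turn":[0,0,0]},
    {"translation":[0,0,1],"turn":[0,0,0]},
  ],
)

```text
clock: 7.75
position: [0.6377, 0.0774, 0.0487]
ee_rot: [1.998, 2.424, 0.001]
force: [-1.7, 0.1, 6.7]
width: 0.008
```

Run:
```python
from h import *
im=arm.get_image("scene"); s=arm.observe(); print(s["clock"],s["position"],s["force"],s["ft_torque"])
a=cv2.imread("pics/scene.png")
c=lambda i:cv2.resize(i[150:310,230:420],None,fx=2.1,fy=2.6,interpolation=cv2.INTER_CUBIC)
cv2.imwrite("pics/s2.png",np.hstack([c(a),c(im)]))
```

```text
7.8 [0.63771896 0.0774366  0.04868361] [-2.14151894  0.613047    6.95942025] [-0.0501991   0.5092535  -0.00721024]
```

View pics/s2.png

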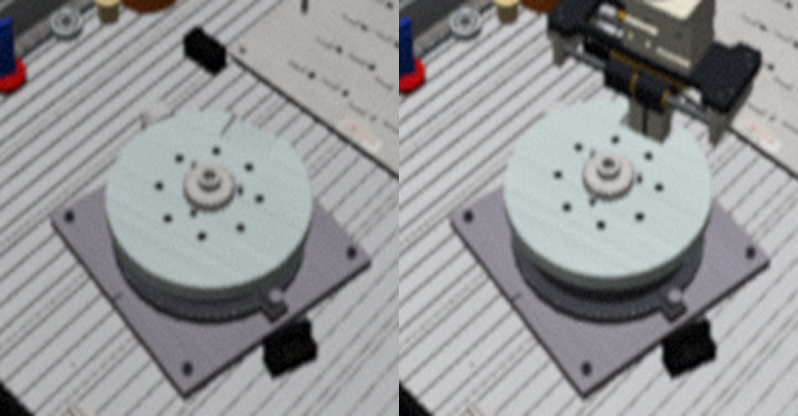

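The right half shows the pallet raised: the gear has moved up from crop row ≈180 to 170, and there's a dark gap under the disc. The force also dropped when the latch let go. I'll take the finger straight out, slowly first.

Emit:
jog_arm(
  commands=[
    {"translation":[0,0,-2],"turn":[0,0,0]},
    {"translation":[0,0,-5],"turn":[0,0,0]},
    {"translation":[0,0,-8],"turn":[0,0,0]},
    {"translation":[0,0,-12],"turn":[0,0,0]},
    {"translation":[0,0,-18],"turn":[0,0,0]},
    {"translation":[0,0,-26],"turn":[0,0,0]},
    {"translation":[0,0,-40],"turn":[0,0,0]},
    {"translation":[0,0,-60],"turn":[0,0,0]},
    {"translation":[0,0,-85],"turn":[0,0,0]},
    {"translation":[0,0,-110],"turn":[0,0,0]},
    {"translation":[0,0,-130],"turn":[0,0,0]},
    {"translation":[0,0,-130],"turn":[0,0,0]},
  ],
)

```text
clock: 8.8
position: [0.6401, 0.0776, 0.1834]
ee_rot: [1.995, 2.42, 0.009]
force: [0.3, -0.4, 0.2]
width: 0.009
```

Emit:
jog_arm(
  commands=[
    {"translation":[30,0,0],"turn":[0,0,0]},
    {"translation":[65,0,0],"turn":[0,0,0]},
    {"translation":[100,0,0],"turn":[0,0,0]},
    {"translation":[135,0,0],"turn":[0,0,0]},
    {"translation":[170,0,0],"turn":[0,0,0]},
    {"translation":[200,0,0],"turn":[0,0,0]},
    {"translation":[200,0,0],"turn":[0,0,0]},
    {"translation":[200,0,0],"turn":[0,0,0]},
    {"translation":[200,0,0],"turn":[0,0,0]},
    {"translation":[200,0,0],"turn":[0,0,0]},
  ],
)

```text
clock: 9.63
position: [0.6, 0.2719, 0.1781]
ee_rot: [2.0, 2.421, -0.001]
force: [0.3, -0.0, -0.6]
width: 0.007
```

Run:
```python
from h import *
im=arm.get_image("scene"); t=arm.get_image("top"); s=arm.observe(); print(s["clock"],s["position"],s["force"])
a=cv2.imread("pics/scene.png")
c=lambda i:cv2.resize(i[150:310,230:420],None,fx=2.1,fy=2.6,interpolation=cv2.INTER_CUBIC)
cv2.imwrite("pics/s3.png",np.hstack([c(im),cv2.resize(t[150:310,230:420],None,fx=2.1,fy=2.6,interpolation=cv2.INTER_CUBIC)]))
for q,z in(("gear",.07),("oil_bottle",0),("spindle",0),("pillow_block",0),("stop_block_a",0),("t_key",0)):
    for n in("top","scene"):
        for r in arm.landmark_of(n,q)[:1]: print(n,q,r["at"],onz(n,r["at"],z).round(3))
```

```text
9.7333 [0.59999467 0.2719684  0.17815787] [ 0.01977788 -0.46898714  1.02630745]
top gear [321.2, 228.3] [0.558 0.063 0.07 ]
scene oil_bottle [192.1, 206.0] [0.447 0.359 0.   ]
top spindle [188.1, 224.4] [0.568 0.362 0.   ]
scene spindle [234.3, 179.3] [ 0.569  0.363 -0.   ]
top pillow_block [267.2, 203.4] [0.619 0.187 0.   ]
scene pillow_block [307.5, 204.4] [0.622 0.182 0.   ]
top stop_block_a [380.4, 243.9] [ 0.533 -0.068  0.   ]
scene stop_block_a [367.7, 283.4] [ 0.539 -0.06   0.   ]
top t_key [468.4, 293.4] [ 0.428 -0.262  0.   ]
scene t_key [415.8, 387.9] [ 0.422 -0.262  0.   ]
```

View pics/s3.png

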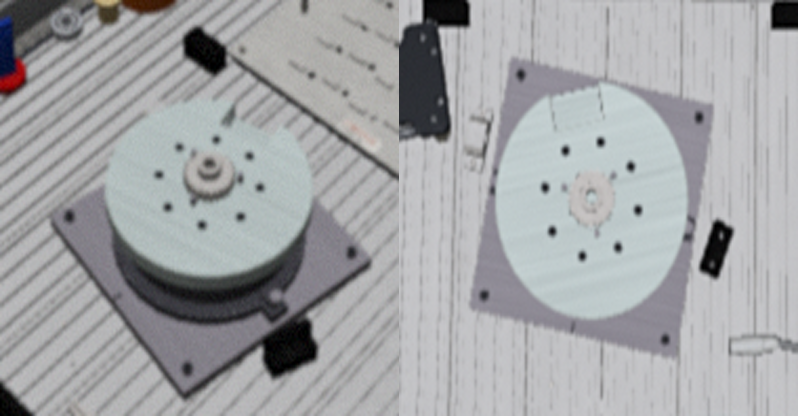

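The left half shows the pallet up with the gear between its dowels, and the finger out. The notch looks deeper at (255,120), because the plate stays with the base while the pallet rises round it. The right half shows the bystanders where they were, with the arm clear at the left.

```bash
python3 -c "
from h import *
print(arm.sign_off())"
```

```text
the job is handed in; nothing more can be done
None
```

The pallet is unlatched and standing up on its ejectors, and I have handed the job in after about 10 s of the 72 s.

- **Finding the notch:** I felt the plain rim top at z ≈ 58.8 mm. A faint outline in the top camera picture lay about 11° to the left of straight ahead, seen from the pallet's axis. There the closed fingertip met nothing 1.2 mm below the rim. I tapped at these two spots rather than sliding along the rim.
- **Pressing:** The release plate first carried load at about 55 mm and went down with up to about 12 N showing at the end of each move. That is slightly more than the 7 to 11 N given for the spring and latch. At about 5 mm of travel the force fell to 5.5 N as the latch let go. I pressed 1 mm further, then lifted straight out and moved aside.
- **Last checks:** The pictures show the pallet raised and the gear between its dowels. The force with the arm clear was about zero. The bystanders are within a few mm of their first readings, which is the networks' scatter. The oil bottle was found only in the scene view at the end, and the gear only in the top view.
- **Not measured:** I did not measure that the plate sprang back or the exact height the pallet rose. The plate's return is inferred from its spring, since nothing is touching it.

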